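# Shift the capping press into the tagged range, then make one press stroke

## Task

On the small blue capping press, move the gear lever out of its middle rear slot, across the neutral slot and fully forward into the slot that carries the green tag, never into the orange-tagged one. Then bring the sprung press arm down to its stop, hold it there for a moment, and ease it back up to rest slowly, over two seconds or more, without letting it spring up. Leave the lever in gear, and do not disturb the teal jar, the brown bottle or the teal slide box beside the machine.

Things in the scene. Friction and masses are not known exactly. Their poses are not given: they have to be found in the camera images.
- machine: capping press fixed on the worktop: blue base plate 205 (x) x 350 (y) x 16 mm; origin under its middle; +x is forward, away from the robot, +y left. Left half: grey press column at x +80, y +95 mm, 226 mm tall, ram guide in front of it up to x -10 mm and 171 mm high, white-capped jar fixed below. Right half: grey gate housing 150 x 150 mm with the gear lever
- gate_mid (a point): centre of the gate plate's top, 100 mm above the table, at machine x +10, y -95 mm, axes as the machine. Through it runs the neutral cross slot along y, 16 mm wide; from this lead 2 forward slots (left, right) and 3 rear ones (left, middle, right), 14 mm wide, 26 mm apart. No middle forward slot: pushed straight forward from the middle rear slot, the lever stops in neutral
- shift_knob (a point): centre of the gear lever's black knob (34 mm wide, 55 mm tall, from 28 mm below to 27 mm above this point along the stick), on a 9 mm steel stick that runs through the gate; 155 mm from the lever's pivot, which lies 80 mm below gate_mid, so 175 mm above the table when upright. Axes tilt with the lever
- shift_fore (a joint): fore-aft lean of the gear lever, rad: 0 upright (neutral, about 0.05 of play either way), + forward (machine +x), stops at +-0.36; starts rearward at -0.30 to -0.20. Knob x from the pivot = 0.155 m * sin(fore) * cos(side). Stays where it is left; about 1 N at the knob moves it
- shift_side (a joint): sideways lean of the gear lever, rad: 0 middle, + left (machine +y), stops at +-0.36; the left and right slots lie at about +-0.34. Knob y from the pivot = 0.155 m * sin(side). Solid islands between the slots let it cross only while shift_fore is near 0. Stays where it is left
- green_tag: green tag, 26 x 34 x 5 mm, flat on the gate plate beyond the end of one forward slot (55 mm forward of gate_mid, 30 mm left or right of it): marks the slot to select. Origin under its middle
- orange_tag: orange tag, same size, beyond the other forward slot: do not put the lever there. Origin under its middle
- press_grip (a point): middle of the press arm's black cross grip, a level bar along machine y, 22 mm thick, 94 mm long, red ends. Swings in the machine's x-z plane on a 160 mm radius about a pin at machine x +80, y +95, 200 mm above the table. At rest the arm points to machine -x and 0.40 rad up (grip 262 mm high); fully down 0.30 rad below level (153 mm)
- press_arm (a joint): press arm angle in rad: 0 = up at rest, grows as it is pushed down, stop at 0.70; a spring returns it; it takes about 3 N down on the grip to start it and 12 N at the stop; released, it springs up hard
- teal_jar: loose teal jar, 60 mm wide, 90 mm tall, standing left of the machine; origin under its middle
- amber_bottle: loose brown bottle with white cap, 52 mm wide, 146 mm tall, standing left of the machine; origin under its middle
- slide_box: loose closed teal slide box, 95 x 132 x 60 mm, lying right of the machine; origin under its middle

How it is judged (in metres and radians):
On the way, in this order (a step that is already met when the one before it is completed fails the run):
1. the gear lever is fully forward in the green-tagged slot (value of joint shift_fore above 0.24 rad and ((y of green_tag in the frame of gate_mid above 0 m and value of joint shift_side above 0.25 rad) or (y of green_tag in the frame of gate_mid below 0 m and value of joint shift_side below -0.25 rad))), for 0.2 s.
2. the press arm is down at its stop (value of joint press_arm above 0.64 rad), for 0.2 s.
At the end, for the whole second after the job is handed in: the gear lever leans forward more than 0.24 rad and more than 0.25 rad to the side of the green tag; the press arm is back up (less than 0.05 rad) and at rest (all of step 1 and value of joint press_arm below 0.05 rad and velocity of joint press_arm between -0.05 and 0.05 rad/s); the robot touches nothing.
It fails at once if the gear lever is put into the orange-tagged slot (value of joint shift_fore above 0.15 rad and ((y of orange_tag in the frame of gate_mid above 0 m and value of joint shift_side above 0.2 rad) or (y of orange_tag in the frame of gate_mid below 0 m and value of joint shift_side below -0.2 rad))).
It fails at once if the press arm is pulled while the gear lever is not in the green-tagged slot (value of joint press_arm above 0.3 rad and not (value of joint shift_fore above 0.24 rad and ((y of green_tag in the frame of gate_mid above 0 m and value of joint shift_side above 0.25 rad) or (y of green_tag in the frame of gate_mid below 0 m and value of joint shift_side below -0.25 rad)))).
It fails at once if the press arm springs up (rises faster than 1.2 rad/s) (velocity of joint press_arm below -1.2 rad/s).
It fails at once if the teal jar, the brown bottle or the slide box is shifted by more than 20 mm or tipped (distance of any of teal_jar, amber_bottle, slide_box from where it was at the start of the episode above 0.02 m or angle between any of teal_jar, amber_bottle, slide_box's own z axis and vertical above 0.3 rad).
It also fails if it takes over 70 s, if anything falls off the work surface, if the arm or the gripper's body presses on something with over 40 N, if the wrist force passes 120 N, or if a joint passes its speed limit or range.

## Robot

A 7-joint arm with a two-finger parallel gripper is mounted at the origin on a cart in front of the work surface, level with it; the furniture and walls round the work are solid. World frame = base frame: x ahead of the robot, y to its left, z up, the work surface at z = 0. Lengths are in mm, angles in rad, forces in N, time in s.
With the tool pointing down it reaches from about 400 to 875 mm from the base axis. Payload 4.4 kg.
Tool frame: the origin (TCP) lies on the centre line of the jaws, within the pads' length; the fingertips stand 19 mm ahead of it and the grasp point (between the pads) is the TCP; z points along the fingers, y is the line along which they close (so a half turn about z gives the same grasp; the last joint's range is limited). The gripper opens to 85 mm and grips with 20 to 120 N. Pads are 22 mm wide; open, the fingers measure 114 mm over their backs; the gripper's body (76 mm by 85 mm) begins 54 mm behind the grasp point. The pads swing forward as they close: fully open they stand 13 mm farther back than shut.
Start: joints at [-1.324, 0.628, 0.038, 1.517, -0.027, 0.996, -0.02], TCP at [199.997, 618.481, 250.313] pointing down, gripper open.
Joint ranges: [-3.06, 3.06], [-0.37, 2.12], [-1.25, 1.32], [0.18, 2.47], [-1.1, 4.24], [0.23, 1.98], [-2.94, 2.94]. Speed limits (rad/s): [2.57, 2.57, 3.14, 3.14, 3.14, 3.14, 3.14].

## Interface

Orientations are given as [roll, pitch, yaw] about the fixed x, y, z axes, in that order (R = Rz(yaw) Ry(pitch) Rx(roll)).
In Python, from cell import ctrl, viewer, silhouettes gives the robot as it stands.
- The arm moves only by the shell command python3 -m creep 'ROWS'. ROWS is JSON, a list of rows, each an object with "jaw": the gripper command: -1 is shut, 1 is fully open, values between are in proportion; "xyz": the shift along the tool's x, y, z in mm, a list of three; "angular": the turn, a rotation vector about the tool's x, y, z in rad, a list of three. In form: [{"jaw": jaw, "xyz": [tx, ty, tz], "angular": [rx, ry, rz]}, ...]. A call has 1 to 12 rows; each row is the pose to reach, as a shift and turn from the pose commanded when the call began, along the tool's axes at that moment; what a row does not reach only later rows make up. A row lasts 1/8 s, in which the tool goes at most 62.5 mm and 10.7 degrees, less where a joint would pass 70% of its speed; a pose out of reach is approached as far as the arm can. A call with a gripper value outside its range is refused whole. The fingers move at their own pace and stop on an object; the grip force is fixed at half the most. Time passes only in rows, so rows that repeat a pose let the fingers close. It gives the time, the measured TCP pose, the force, the opening and the grip force at its end, in the units of the state.
- ctrl.read_state(): the state, without advancing time (a new reading comes with each control period).
- viewer.get_image(name): name is "side" or "top" or "wrist"; returns (picture, depth): 384x512x3 uint8, red, green, blue; 384x512 float32, mm along the optical axis (not along the pixel's ray), 0 where there is no reading.
- viewer.camera_model(name): a dict with "fx", "fy", "cx", "cy" (pixels), "T" (4x4, takes a point from camera to world coordinates). Camera axes: x right, y down, z forward; pixel columns grow to the right and rows downward; lengths in mm; the calibration is good to about 2 mm. The wrist camera is an equidistant fisheye: a pixel r from the principal point sees the ray r / f radians off the axis. A picture is of the moment at which its call begins: read the wrist's pose just before it. camera_model takes no time and is no camera call; for the wrist camera it gives the pose at the moment of the call.
- ctrl.finish_job(): hands the job in; it is judged then, once.
Trained networks look in the newest picture that a camera, given by its name, has taken for a name from the list of things; names that differ only in an ending like _2 or _b are one class to them, and where a whole thing is asked for, a point or a joint stands for the part that bears it (a point fixed in the world has none). Each returns a list of dicts, best first, with "score" (0 to 1); they miss things now and then, are a little off and sometimes report something else, mostly with a low value. They report only what shows in the picture. A call takes as long as a camera call.
- silhouettes(camera, target): "pixels" (384x512 bool, what is visible of it) and "xy" ([column, row] in pixels, amid what is visible of it).
The state is a dict: "clock": time; "qpos": joint angles; "qd": joint speeds; "tau": joint torques, N m; "eef_pos": TCP position; "tool_rot": TCP orientation; "force": force on the tool from outside, world axes, zero at the start; "torque": the same for the moment, N m; "width": finger opening in mm; "gripper_force": force on a finger pad.
Only numpy, scipy, OpenCV 4.12 (cv2) and the standard library are available. Lean on these libraries where they do the work, as an engineer would, in place of code of your own. Each camera call takes 0.05 s, during which the arm holds its last target. There are 200 camera calls.

## Working session

There is one attempt and no reset: what is moved stays moved. The work goes in short steps, Python scripts to look and compute and a shell command to move; the robot and the scene stay as the last step left them, time stands still between calls to the robot, and variables do not carry over. Pictures are saved under pics/ and viewed, at most 10 in all, crops included, and the job is handed in when it is done.

```bash
mkdir -p pics; cat > h.py <<'E'
import numpy as np,cv2
from cell import ctrl,viewer,silhouettes
def cloud(cam,img=None):
    im,d=viewer.get_image(cam); m=viewer.camera_model(cam)
    v,u=np.indices(d.shape)
    P=np.stack([(u-m['cx'])/m['fx']*d,(v-m['cy'])/m['fy']*d,d],-1)
    W=P@m['T'][:3,:3].T+m['T'][:3,3]; W[d<=0]=np.nan
    return im,d,W
def proj(cam,p):
    m=viewer.camera_model(cam);q=np.linalg.inv(m['T'])@np.append(p,1);return m['fx']*q[0]/q[2]+m['cx'],m['fy']*q[1]/q[2]+m['cy']
E
python3 - <<'E'
from h import *
s=ctrl.read_state();print({k:np.round(s[k],3) for k in('clock','eef_pos','tool_rot','force','width')})
ims=[]
for c in('side','top'):
    im,d,W=cloud(c);np.savez(f'{c}.npz',W=W,im=im)
    print(c,np.round(viewer.camera_model(c)['T'],2).tolist())
    ims.append(im)
    for n in('machine','shift_knob','green_tag','orange_tag','press_grip','teal_jar','amber_bottle','slide_box'):
        r=silhouettes(c,n)
        for x in r[:2]:
            p=W[x['pixels']];print(n,round(x['score'],2),np.round(x['xy']),x['pixels'].sum(),np.round(np.nanmedian(p,0)) ,np.round(np.nanpercentile(p,3,axis=0)),np.round(np.nanpercentile(p,97,axis=0)))
cv2.imwrite('pics/a.png',cv2.resize(np.vstack(ims)[:,:,::-1],None,fx=.78,fy=.78))
cv2.imwrite('pics/side.png',ims[0][:,:,::-1]);cv2.imwrite('pics/top.png',ims[1][:,:,::-1])
E
```

```text
{'clock': np.float64(0.0), 'eef_pos': array([199.794, 617.898, 249.371]), 'tool_rot': array([-3.14 ,  0.   ,  2.829]), 'force': array([-0.61 ,  0.337, -0.111]), 'width': np.float64(85.604)}
side [[-1.0, -0.04, 0.07, 406.96], [-0.08, 0.54, -0.84, 1440.67], [-0.0, -0.84, -0.54, 1097.28], [0.0, 0.0, 0.0, 1.0]]
machine 0.84 [252. 211.] 3325 [566.  37.  56.] [ 462. -202.    9.] [670. 115. 261.]
press_grip 0.73 [258. 186.] 215 [528.  46. 258.] [494.   3. 213.] [627.  98. 276.]
teal_jar 0.64 [270. 297.] 451 [466. 462.  72.] [439. 424.  12.] [492. 473.  94.]
teal_jar 0.61 [260. 196.] 745 [531. -93.  93.] [ 479. -213.   25.] [610. -68. 109.]
amber_bottle 0.84 [237. 280.] 503 [571. 420.  78.] [548. 285.   2.] [611. 431. 148.]
slide_box 0.96 [281. 167.] 368 [ 460. -439.   58.] [ 417. -544.    8.] [ 507. -413.   67.]
top [[-0.02, -0.99, 0.16, 331.29], [-1.0, 0.02, 0.01, -40.65], [-0.02, -0.16, -0.99, 1443.22], [0.0, 0.0, 0.0, 1.0]]
machine 0.89 [260. 201.] 4945 [550. -46.  25.] [ 457. -213.   11.] [659. 106. 270.]
machine 0.21 [234. 196.] 392 [519.  38. 266.] [496.   7. 211.] [658.  90. 277.]
shift_knob 0.5 [288. 200.] 74 [ 519. -147.  194.] [ 506. -162.  172.] [ 536. -133.  201.]
orange_tag 0.56 [282. 176.] 67 [ 615. -129.  106.] [ 603. -144.  101.] [ 627. -111.  111.]
press_grip 0.79 [233. 196.] 431 [523.  39. 263.] [496.   7. 175.] [658.  93. 276.]
teal_jar 0.81 [128. 222.] 318 [467. 434.  88.] [441. 414.  13.] [497. 469.  95.]
amber_bottle 0.59 [140. 194.] 226 [566. 389. 104.] [548. 378.  23.] [590. 408. 147.]
slide_box 0.88 [378. 219.] 944 [ 463. -481.   61.] [ 418. -547.   30.] [ 509. -420.   67.]
```

View pics/side.png

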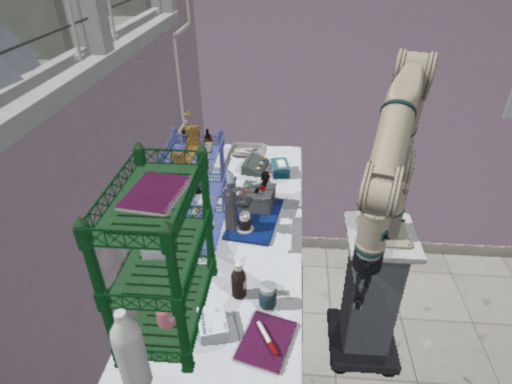

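View pics/top.png

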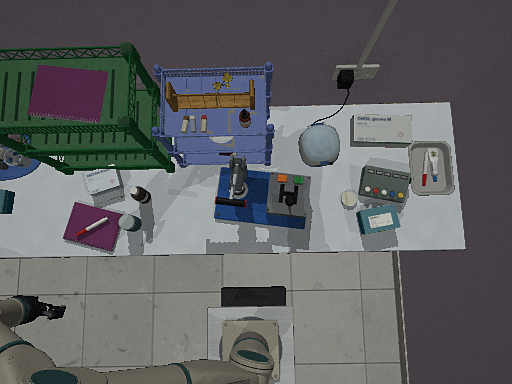

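The side and top views show the press in the centre. In the top view the knob is at about (289,199), the orange tag at (282,178), the green tag to its right at about (298,180), and the grip at (231,202). So the green slot is the right one (-y).

```bash
python3 - <<'E'
from h import *
for c in('side','top'):
    z=np.load(c+'.npz');W=z['W'];im=z['im'];hsv=cv2.cvtColor(im,cv2.COLOR_RGB2HSV).astype(int)
    H,S,V=np.moveaxis(hsv,-1,0)
    near=(W[...,0]>400)&(W[...,0]<720)&(W[...,1]>-270)&(W[...,1]<180)
    b=near&(H>100)&(H<130)&(S>150)&(W[...,2]<32)&(W[...,2]>4)
    P=W[b][:,:2].astype(np.float32);r=cv2.minAreaRect(P);print(c,'base',len(P),r,np.median(W[b][:,2]))
    for n,lo,hi,a,bb in(('orange',5,20,90,125),('green',40,85,90,125),('red',-1,6,180,300)):
        m=near&(H>=lo)&(H<=hi)&(S>120)&(V>60)&(W[...,2]>a)&(W[...,2]<bb)
        if m.sum():
            print(n,m.sum(),np.round(W[m].mean(0),1)); 
            if n=='red':print(np.round(W[m]).tolist())
    g=near&(S<60)&(W[...,2]>97)&(W[...,2]<106)&(W[...,1]<0)
    print('gate',g.sum(),cv2.minAreaRect(W[g][:,:2].astype(np.float32)))
    k=near&(V<60)&(W[...,2]>120)&(W[...,1]<-40)
    Q=W[k];print('knob',k.sum(),np.round(Q.mean(0)),np.round(Q.min(0)),np.round(Q.max(0)))
    k=near&(V<60)&(W[...,2]>230)&(W[...,1]>-20)
    Q=W[k];print('grip',k.sum(),np.round(Q.mean(0)),np.round(Q.min(0)),np.round(Q.max(0)))
im=np.load('top.npz')['im'][150:240,200:320];cv2.imwrite('pics/topc.png',cv2.resize(im[:,:,::-1],None,fx=6,fy=6,interpolation=cv2.INTER_CUBIC))
E
```

```text
side base 853 ((558.7337036132812, -44.47027587890625), (345.281982421875, 191.9637908935547), 81.72664642333984) 17.604834520743452
orange 4 [ 614.4 -121.7  107.6]
red 24 [512.6  88.5 267. ]
[[504.0, 4.0, 278.0], [508.0, 6.0, 274.0], [517.0, 95.0, 276.0], [513.0, 100.0, 279.0], [509.0, 99.0, 278.0], [521.0, 92.0, 269.0], [517.0, 96.0, 272.0], [513.0, 98.0, 273.0], [509.0, 97.0, 273.0], [505.0, 96.0, 272.0], [521.0, 95.0, 266.0], [513.0, 94.0, 266.0], [509.0, 100.0, 270.0], [505.0, 94.0, 266.0], [521.0, 95.0, 262.0], [517.0, 94.0, 261.0], [513.0, 98.0, 264.0], [509.0, 94.0, 262.0], [505.0, 104.0, 268.0], [521.0, 93.0, 256.0], [517.0, 95.0, 257.0], [513.0, 99.0, 260.0], [509.0, 93.0, 256.0], [513.0, 92.0, 251.0]]
gate 320 ((597.786376953125, -164.98846435546875), (199.9150848388672, 242.83200073242188), 88.56180572509766)
knob 18 [ 527. -138.  186.] [ 518. -148.  164.] [ 532. -127.  205.]
grip 46 [505.  49. 274.] [494.   5. 269.] [515.  86. 278.]
top base 2220 ((582.3152465820312, -56.9482421875), (346.3182373046875, 248.21310424804688), 82.16112518310547) 17.16546234287955
orange 68 [ 615.6 -128.2  106. ]
green 60 [ 607.7 -187.9  105.8]
red 13 [506.9  52.9 271. ]
[[524.0, 97.0, 267.0], [522.0, 93.0, 274.0], [519.0, 96.0, 277.0], [516.0, 96.0, 272.0], [513.0, 96.0, 272.0], [507.0, 96.0, 272.0], [504.0, 1.0, 274.0], [504.0, 97.0, 269.0], [501.0, 1.0, 273.0], [498.0, 4.0, 272.0], [495.0, 4.0, 272.0], [492.0, 5.0, 268.0], [494.0, 2.0, 260.0]]
gate 1180 ((607.05224609375, -162.1278839111328), (162.64901733398438, 266.3043518066406), 75.61614990234375)
knob 96 [ 548. -135.  215.] [ 503. -162.  170.] [698. -68. 422.]
grip 220 [522.  48. 277.] [492. -12. 231.] [720. 148. 417.]
```

View pics/topc.png

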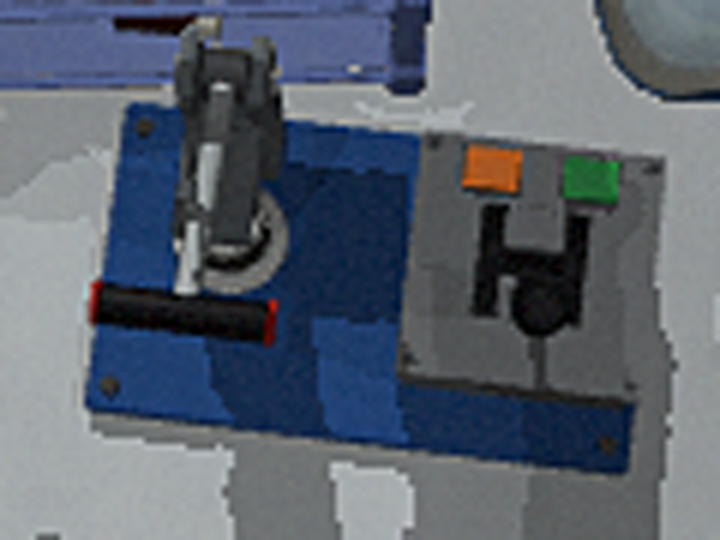

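```bash
cat >> h.py <<'E'
from scipy.spatial.transform import Rotation as Ro
YAW=-.137; RM=Ro.from_euler('z',YAW); GM=np.array([557.2,-150.5,100.]); PIV=GM-[0,0,80]; ORG=np.array([560.3,-55,0])
DOWN=Ro.from_matrix(np.diag([-1.,1,-1]))
def lever(f,s,h=0):
    R=RM*Ro.from_euler('y',f)*Ro.from_euler('x',-s)
    return PIV+R.apply([0,0,155.+h]),R*DOWN
def rel(p,R):
    st=ctrl.read_state();R0=Ro.from_euler('xyz',st['tool_rot'])
    return np.round(R0.inv().apply(np.asarray(p)-st['eef_pos']),1).tolist(),np.round((R0.inv()*R).as_rotvec(),3).tolist()
def m2w(p): return ORG+RM.apply(p)
E
python3 - <<'E'
from h import *
print(rel([200,618,400],RM*DOWN));print(rel([430,200,400],RM*DOWN));print(rel([500,-145,330],RM*DOWN))
z=np.load('top.npz');W=z['W'];print(np.round(W[198:204,287:294]).tolist())
q=PIV+RM.apply([182*np.sin(-.25),0,182*np.cos(.25)]);print(q,proj('top',q),proj('top',lever(-.25,0)[0]))
E
```

```text
([-0.1, -0.4, -149.7], [0.0, -0.0, -0.176])
([-347.6, -327.4, -149.7], [0.0, -0.0, -0.176])
([-520.4, -634.1, -79.7], [0.0, -0.0, -0.176])
[[[527.0, -138.0, 191.0], [527.0, -142.0, 194.0], [525.0, -144.0, 201.0], [526.0, -148.0, 200.0], [526.0, -151.0, 197.0], [527.0, -155.0, 190.0], [527.0, -159.0, 192.0]], [[523.0, -138.0, 195.0], [522.0, -141.0, 199.0], [523.0, -145.0, 194.0], [522.0, -148.0, 200.0], [522.0, -151.0, 201.0], [522.0, -155.0, 197.0], [522.0, -158.0, 198.0]], [[520.0, -138.0, 195.0], [519.0, -141.0, 198.0], [519.0, -144.0, 197.0], [519.0, -148.0, 200.0], [519.0, -151.0, 198.0], [519.0, -155.0, 194.0], [519.0, -158.0, 197.0]], [[517.0, -138.0, 193.0], [516.0, -141.0, 197.0], [516.0, -144.0, 198.0], [515.0, -147.0, 200.0], [516.0, -151.0, 193.0], [515.0, -154.0, 202.0], [516.0, -158.0, 191.0]], [[513.0, -138.0, 197.0], [512.0, -141.0, 199.0], [512.0, -144.0, 197.0], [512.0, -148.0, 198.0], [513.0, -151.0, 196.0], [512.0, -154.0, 198.0], [513.0, -158.0, 194.0]], [[510.0, -138.0, 194.0], [509.0, -141.0, 198.0], [509.0, -144.0, 200.0], [510.0, -148.0, 191.0], [509.0, -151.0, 195.0], [509.0, -154.0, 195.0], [509.0, -158.0, 196.0]]]
[ 512.59437968 -144.35050852  196.34206075] (np.float64(289.0249970800249), np.float64(201.99948271457995)) (np.float64(288.628241236028), np.float64(201.19733945849904))
```

```bash
python3 -m creep '[{"jaw":1,"xyz":[0,0,-60],"angular":[0,0,-0.05]},{"jaw":1,"xyz":[0,0,-120],"angular":[0,0,-0.1]},{"jaw":1,"xyz":[-40,-35,-150],"angular":[0,0,-0.176]},{"jaw":1,"xyz":[-80,-75,-150],"angular":[0,0,-0.176]},{"jaw":1,"xyz":[-120,-115,-150],"angular":[0,0,-0.176]},{"jaw":1,"xyz":[-160,-155,-150],"angular":[0,0,-0.176]},{"jaw":1,"xyz":[-200,-195,-150],"angular":[0,0,-0.176]},{"jaw":1,"xyz":[-240,-230,-150],"angular":[0,0,-0.176]},{"jaw":1,"xyz":[-280,-265,-150],"angular":[0,0,-0.176]},{"jaw":1,"xyz":[-315,-300,-150],"angular":[0,0,-0.176]},{"jaw":1,"xyz":[-347,-327,-150],"angular":[0,0,-0.176]},{"jaw":1,"xyz":[-347,-327,-150],"angular":[0,0,-0.176]}]'
python3 - <<'E'
from h import *
print(rel([500,-145,330],RM*DOWN))
E
```

```text
clock: 2.4
eef_pos: [431.2, 197.1, 400.6]
tool_rot: [-3.141, 0.001, 2.998]
force: [-0.6, 0.9, -0.2]
width: 85.5
gripper_force: 0.0
([-117.1, -328.6, 71.0], [-0.001, 0.001, -0.007])
```

```bash
python3 -m creep '[{"jaw":1,"xyz":[-20,-55,0],"angular":[0,0,0]},{"jaw":1,"xyz":[-40,-110,0],"angular":[0,0,0]},{"jaw":1,"xyz":[-58,-165,0],"angular":[0,0,0]},{"jaw":1,"xyz":[-78,-220,10],"angular":[0,0,0]},{"jaw":1,"xyz":[-98,-275,40],"angular":[0,0,0]},{"jaw":1,"xyz":[-117,-329,71],"angular":[0,0,0]},{"jaw":1,"xyz":[-117,-329,71],"angular":[0,0,0]},{"jaw":1,"xyz":[-117,-329,71],"angular":[0,0,0]}]'
cat >> h.py <<'E'
def wrays(uv,m):
    d=(np.atleast_2d(uv)-[m['cx'],m['cy']])/[m['fx'],m['fy']];r=np.linalg.norm(d,axis=1)
    v=np.c_[d/np.maximum(r,1e-9)[:,None]*np.sin(r)[:,None],np.cos(r)];return v@m['T'][:3,:3].T
def wproj(p,m):
    q=(np.linalg.inv(m['T'])@np.append(p,1))[:3];th=np.arctan2(np.hypot(q[0],q[1]),q[2]);d=q[:2]/np.hypot(q[0],q[1])*th
    return np.round([m['fx']*d[0]+m['cx'],m['fy']*d[1]+m['cy']],1)
def wcloud():
    m=viewer.camera_model('wrist');im,d=viewer.get_image('wrist')
    v,u=np.indices(d.shape);r=wrays(np.c_[u.ravel(),v.ravel()],m)
    c=r@m['T'][:3,2];W=m['T'][:3,3]+r/c[:,None]*d.reshape(-1,1);W[d.ravel()<=0]=np.nan
    return im,W.reshape(d.shape+(3,)),m
E
python3 - <<'E'
from h import *
im,W,m=wcloud();s=ctrl.read_state();print(s['eef_pos'],s['tool_rot'])
for n in('shift_knob','green_tag','orange_tag','press_grip'):
    for x in silhouettes('wrist',n)[:1]:
        p=W[x['pixels']];print(n,round(x['score'],2),np.round(x['xy']),x['pixels'].sum(),np.round(np.nanmedian(p,0)) ,np.round(np.nanpercentile(p,3,axis=0)),np.round(np.nanpercentile(p,97,axis=0)))
        k=x['pixels']&(W[...,2]>185)&(W[...,2]<215);print(np.round(np.nanmean(W[k],0)) if k.any() else'')
for n,p in(('gt',GM+RM.apply([55,-30,5])),('ot',GM+RM.apply([55,30,5])),('knob',lever(-.22,0)[0]),('knobtop',lever(-.22,0,27)[0]),('grip',m2w([-67.4,95,262]))): print(n,np.round(p),wproj(p,m))
np.savez('w.npz',im=im,W=W)
cv2.imwrite('pics/w1.png',im[:,:,::-1])
E
```

```text
clock: 3.4
eef_pos: [500.7, -140.2, 329.0]
tool_rot: [3.141, -0.001, 3.005]
force: [-0.5, -0.4, 0.3]
width: 85.2
gripper_force: 0.0
[ 501.03324657 -139.4558054   329.53666407] [3.14026924e+00 1.84031715e-04 3.00692280e+00]
shift_knob 0.68 [257. 202.] 896 [ 514. -146.  193.] [ 504. -161.  179.] [ 530. -133.  197.]
[ 516. -147.  193.]
green_tag 0.65 [236. 242.] 469 [ 606. -187.  104.] [ 594. -205.  101.] [ 620. -171.  106.]

orange_tag 0.58 [283. 242.] 435 [ 615. -128.  104.] [ 603. -143.  102.] [ 628. -113.  106.]

press_grip 0.9 [461. 203.] 3855 [515.  34. 261.] [493.  -0. 209.] [639.  72. 273.]
[634.  27. 209.]
gt [ 608. -188.  105.] [237.1 245.4]
ot [ 616. -128.  105.] [281.9 245.5]
knob [ 524. -146.  171.] [259.  201.3]
knobtop [ 518. -145.  198.] [258.8 205.6]
grip [507.  48. 262.] [484.7 189.8]
```

View pics/w1.png

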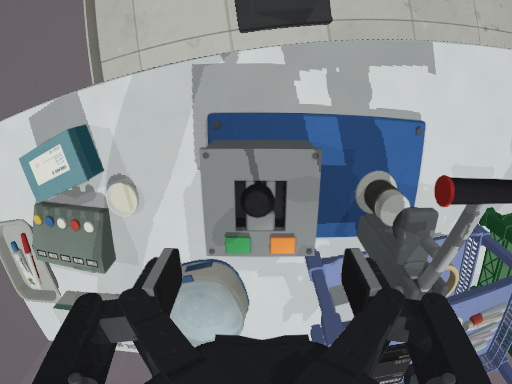

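The wrist view agrees with the model to within about 2 mm: knob at (258,202), green tag at (237,245), orange tag at (283,244). Next I go down over the knob along the stick.

```bash
python3 - <<'E'
from h import *
for h in (90,45,3): print(rel(*lever(-.23,0,h)))
E
```

```text
([-1.2, -3.1, 71.5], [0.001, -0.229, 0.003])
([-11.4, -3.1, 115.3], [0.001, -0.229, 0.003])
([-20.9, -3.2, 156.2], [0.001, -0.229, 0.003])
```

```bash
python3 -m creep '[{"jaw":1,"xyz":[-1,-4,30],"angular":[0,-0.115,0]},{"jaw":1,"xyz":[-1,-4,65],"angular":[0,-0.23,0]},{"jaw":1,"xyz":[-6,-4,90],"angular":[0,-0.23,0]},{"jaw":1,"xyz":[-11,-4,115],"angular":[0,-0.23,0]},{"jaw":1,"xyz":[-16,-4,137],"angular":[0,-0.23,0]},{"jaw":1,"xyz":[-21,-4,156],"angular":[0,-0.23,0]},{"jaw":1,"xyz":[-21,-4,156],"angular":[0,-0.23,0]},{"jaw":-1,"xyz":[-21,-4,156],"angular":[0,-0.23,0]},{"jaw":-1,"xyz":[-21,-4,156],"angular":[0,-0.23,0]},{"jaw":-1,"xyz":[-21,-4,156],"angular":[0,-0.23,0]},{"jaw":-1,"xyz":[-21,-4,156],"angular":[0,-0.23,0]},{"jaw":-1,"xyz":[-21,-4,156],"angular":[0,-0.23,0]}]'
python3 - <<'E'
from h import *
for f,s in ((-.23,0),(-.12,0),(0,0),(0,-.1),(0,-.2),(0,-.34),(.1,-.34),(.2,-.34),(.3,-.34)): print(f,s,lever(f,s,3)[0].round(),rel(*lever(f,s,3)))
E
```

```text
clock: 5.15
eef_pos: [521.3, -147.8, 174.4]
tool_rot: [3.141, 0.232, 3.005]
force: [-2.5, 1.0, 5.9]
width: 31.3
gripper_force: 58.8
-0.23 0 [ 522. -146.  174.] ([0.2, 2.3, 0.5], [0.001, 0.002, 0.0])
-0.12 0 [ 538. -148.  177.] ([-17.2, 2.3, 1.5], [0.001, 0.112, 0.0])
0 0 [ 557. -150.  178.] ([-35.8, 2.3, 4.7], [0.001, 0.232, 0.0])
0 -0.1 [ 555. -166.  177.] ([-35.6, -13.5, 5.5], [-0.099, 0.231, 0.012])
0 -0.2 [ 553. -182.  175.] ([-35.1, -29.1, 7.8], [-0.199, 0.231, 0.024])
0 -0.34 [ 550. -203.  169.] ([-33.7, -50.4, 13.5], [-0.338, 0.229, 0.04])
0.1 -0.34 [ 565. -205.  168.] ([-48.0, -50.4, 17.6], [-0.336, 0.328, 0.057])
0.2 -0.34 [ 579. -207.  166.] ([-61.8, -50.5, 23.2], [-0.334, 0.427, 0.074])
0.3 -0.34 [ 594. -209.  162.] ([-75.0, -50.5, 30.1], [-0.331, 0.526, 0.091])
```

```bash
python3 -m creep '[{"jaw":-1,"xyz":[-9,0.5,0.5],"angular":[0,0.056,0]},{"jaw":-1,"xyz":[-18,0.5,1.5],"angular":[0,0.115,0]},{"jaw":-1,"xyz":[-27,0.5,3],"angular":[0,0.175,0]},{"jaw":-1,"xyz":[-36,0.5,5],"angular":[0,0.232,0]},{"jaw":-1,"xyz":[-36,0.5,5],"angular":[0,0.232,0]},{"jaw":-1,"xyz":[-36,0.5,5],"angular":[0,0.232,0]}]'
python3 - <<'E'
from h import *
for f,s in ((0,0),(0,-.1),(0,-.2),(0,-.3),(0,-.34)): print(f,s,lever(f,s,3)[0].round(),rel(*lever(f,s,3)))
E
```

```text
clock: 5.9
eef_pos: [558.6, -152.9, 178.6]
tool_rot: [-3.141, 0.002, 3.005]
force: [0.2, 0.1, 8.1]
width: 31.6
gripper_force: 60.5
0 0 [ 557. -150.  178.] ([1.7, 2.2, 0.6], [-0.0, 0.002, 0.0])
0 -0.1 [ 555. -166.  177.] ([1.7, -13.6, 1.4], [-0.1, 0.002, 0.001])
0 -0.2 [ 553. -182.  175.] ([1.8, -29.2, 3.8], [-0.2, 0.002, 0.001])
0 -0.3 [ 551. -197.  171.] ([1.8, -44.5, 7.7], [-0.3, 0.002, 0.001])
0 -0.34 [ 550. -203.  169.] ([1.8, -50.5, 9.7], [-0.34, 0.002, 0.001])
```

```bash
python3 -m creep '[{"jaw":-1,"xyz":[1,-8,0.5],"angular":[-0.05,0,0]},{"jaw":-1,"xyz":[1.5,-15.5,1],"angular":[-0.1,0,0]},{"jaw":-1,"xyz":[1.5,-23.5,2],"angular":[-0.15,0,0]},{"jaw":-1,"xyz":[1.5,-31,3.5],"angular":[-0.2,0,0]},{"jaw":-1,"xyz":[1.5,-39,5.5],"angular":[-0.25,0,0]},{"jaw":-1,"xyz":[1.5,-46,7.5],"angular":[-0.3,0,0]},{"jaw":-1,"xyz":[1.5,-52,9.5],"angular":[-0.34,0,0]},{"jaw":-1,"xyz":[1.5,-52,9.5],"angular":[-0.34,0,0]},{"jaw":-1,"xyz":[1.5,-52,9.5],"angular":[-0.34,0,0]}]'
python3 - <<'E'
from h import *
for f,s in ((0,-.34),(.1,-.34),(.2,-.34),(.3,-.34),(.34,-.34)): print(f,s,lever(f,s,3)[0].round(),rel(*lever(f,s,3)))
E
```

```text
clock: 7.02
eef_pos: [549.2, -204.8, 168.6]
tool_rot: [2.803, 0.001, 3.004]
force: [0.1, -1.3, 6.9]
width: 31.9
gripper_force: 60.5
0 -0.34 [ 550. -203.  169.] ([-0.5, 2.2, 0.4], [-0.001, 0.001, -0.0])
0.1 -0.34 [ 565. -205.  168.] ([-15.4, 2.0, 1.1], [-0.001, 0.096, 0.033])
0.2 -0.34 [ 579. -207.  166.] ([-30.1, 1.3, 3.2], [-0.001, 0.19, 0.066])
0.3 -0.34 [ 594. -209.  162.] ([-44.6, 0.0, 6.7], [-0.001, 0.284, 0.099])
0.34 -0.34 [ 599. -209.  160.] ([-50.2, -0.6, 8.5], [-0.001, 0.322, 0.113])
```

Low forces, and the lever has moved right, so I go forward now.

```bash
python3 -m creep '[{"jaw":-1,"xyz":[-8,0,0],"angular":[0,0.05,0.017]},{"jaw":-1,"xyz":[-15.5,0,1],"angular":[0,0.096,0.033]},{"jaw":-1,"xyz":[-23,-0.5,2],"angular":[0,0.143,0.05]},{"jaw":-1,"xyz":[-30,-1,3],"angular":[0,0.19,0.066]},{"jaw":-1,"xyz":[-37.5,-1.5,5],"angular":[0,0.237,0.083]},{"jaw":-1,"xyz":[-45,-2,6.5],"angular":[0,0.284,0.099]},{"jaw":-1,"xyz":[-49,-2,8],"angular":[0,0.315,0.11]},{"jaw":-1,"xyz":[-49,-2,8],"angular":[0,0.315,0.11]},{"jaw":-1,"xyz":[-49,-2,8],"angular":[0,0.315,0.11]}]'
python3 - <<'E'
from h import *
print(rel(*lever(.33,-.34,3)))
E
```

```text
clock: 8.15
eef_pos: [598.5, -211.2, 160.6]
tool_rot: [2.804, -0.331, 3.005]
force: [3.2, -2.8, 7.1]
width: 31.4
gripper_force: 60.6
([1.0, 1.7, 0.6], [-0.003, -0.001, -0.0])
```

```bash
python3 -m creep '[{"jaw":1,"xyz":[0,0,0],"angular":[0,0,0]},{"jaw":1,"xyz":[0,0,0],"angular":[0,0,0]},{"jaw":1,"xyz":[0,0,0],"angular":[0,0,0]},{"jaw":1,"xyz":[0,0,-20],"angular":[0,0,0]},{"jaw":1,"xyz":[0,0,-45],"angular":[0,0,0]},{"jaw":1,"xyz":[0,0,-70],"angular":[0,0,0]},{"jaw":1,"xyz":[0,0,-110],"angular":[0,0,0]},{"jaw":1,"xyz":[0,0,-150],"angular":[0,0,0]},{"jaw":1,"xyz":[0,0,-150],"angular":[0,0,0]}]'
python3 - <<'E'
from h import *
im,W,m=wcloud()
for x in silhouettes('wrist','shift_knob')[:1]:
    p=W[x['pixels']];print(round(x['score'],2),np.round(x['xy']),np.round(np.nanmedian(p,0)),np.round(np.nanpercentile(p,3,axis=0)),np.round(np.nanpercentile(p,97,axis=0)))
for f in(.25,.3,.34):
    q=lever(f,-.34,27)[0];print(f,np.round(q),wproj(q,m))
cv2.imwrite('pics/w2.png',im[:,:,::-1])
print(rel([500,-60,340],RM*DOWN))
E
```

```text
clock: 9.28
eef_pos: [637.2, -267.5, 294.6]
tool_rot: [2.804, -0.331, 3.004]
force: [0.9, 0.1, -0.3]
width: 85.3
gripper_force: 0.0
0.82 [262. 181.] [ 598. -217.  177.] [ 581. -230.  151.] [ 614. -197.  184.]
0.25 [ 591. -216.  186.] [264.4 172.5]
0.3 [ 599. -218.  184.] [264.5 182. ]
0.34 [ 606. -218.  182.] [264.5 189.4]
([169.3, 172.0, 69.4], [0.337, -0.333, -0.056])
```

View pics/w2.png

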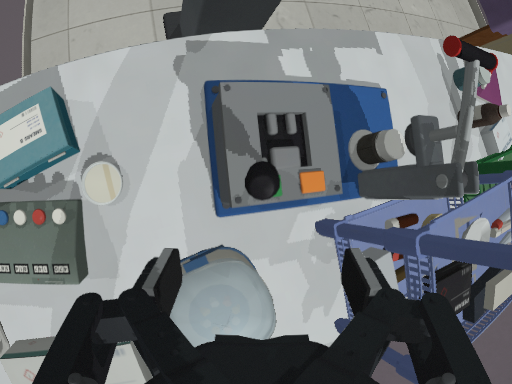

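The knob sits at (262,181), fully forward in the right slot just below the green tag, with the orange tag clear at (313,182). Next is the press arm.

```bash
python3 -m creep '[{"jaw":-1,"xyz":[20,20,0],"angular":[0,0,0]},{"jaw":-1,"xyz":[45,45,8],"angular":[0.08,-0.08,-0.01]},{"jaw":-1,"xyz":[75,75,20],"angular":[0.16,-0.16,-0.03]},{"jaw":-1,"xyz":[105,105,35],"angular":[0.24,-0.24,-0.04]},{"jaw":-1,"xyz":[135,135,50],"angular":[0.337,-0.333,-0.056]},{"jaw":-1,"xyz":[169,172,69],"angular":[0.337,-0.333,-0.056]},{"jaw":-1,"xyz":[169,172,69],"angular":[0.337,-0.333,-0.056]},{"jaw":-1,"xyz":[169,172,69],"angular":[0.337,-0.333,-0.056]}]'
python3 - <<'E'
from h import *
im,W,m=wcloud();print(ctrl.read_state()['width'])
for x in silhouettes('wrist','press_grip')[:1]:
    p=W[x['pixels']];p=p[(p[:,2]>245)&(p[:,0]<530)];print(round(x['score'],2),np.round(x['xy']),np.round(np.nanmedian(p,0)),np.round(np.nanpercentile(p,[2,98],axis=0)))
for y in(48,95,142):print(m2w([-67.4,y,262]),wproj(m2w([-67.4,y,273]),m))
im2,d,W2=cloud('top')
q=lever(.32,-.34,27)[0];print('knob top model',q,proj('top',q))
for x in silhouettes('top','shift_knob')[:1]:print(x['score'],x['xy'])
g=m2w([-67.4,95,0]);print(rel([g[0],g[1],340],RM*DOWN),rel([g[0],g[1],294],RM*DOWN))
cv2.imwrite('pics/w3.png',im[:,:,::-1])
E
```

```text
clock: 10.38
eef_pos: [500.1, -60.4, 340.2]
tool_rot: [-3.141, -0.001, 3.006]
force: [-0.5, 0.3, -0.0]
width: -0.1
gripper_force: 0.0
-0.5291465820491836
0.9 [383. 212.] [504.  42. 271.] [[492.  -0. 256.]
 [527.  95. 274.]]
[500.08697508   1.75519034 262.        ] [348.5 204.9]
[506.50585171  48.31480828 262.        ] [406.6 204.2]
[512.92472834  94.87442622 262.        ] [454.8 203.4]
knob top model [ 602.37884957 -217.99724733  182.87109367] (np.float64(309.2787027076356), np.float64(176.23707132267987))
([9.5, 109.7, 0.0], [-0.001, -0.001, -0.002]) ([9.5, 109.7, 46.0], [-0.001, -0.001, -0.002])
```

View pics/w3.png

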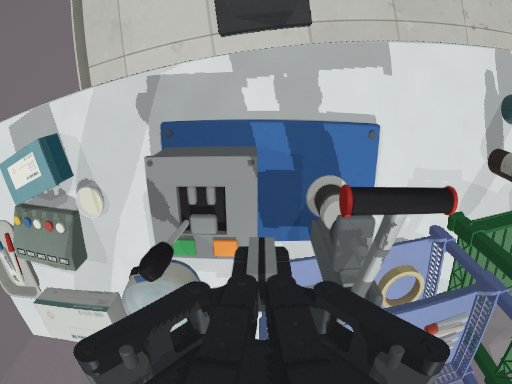

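The grip spans columns 346–452 at row 202, as modelled, and the lever stands in the right slot. I move above the grip and down to near contact.

```bash
python3 -m creep '[{"jaw":-1,"xyz":[3,36,0],"angular":[0,0,0]},{"jaw":-1,"xyz":[6,73,0],"angular":[0,0,0]},{"jaw":-1,"xyz":[9.5,110,0],"angular":[0,0,0]},{"jaw":-1,"xyz":[9.5,110,15],"angular":[0,0,0]},{"jaw":-1,"xyz":[9.5,110,30],"angular":[0,0,0]},{"jaw":-1,"xyz":[9.5,110,44],"angular":[0,0,0]},{"jaw":-1,"xyz":[9.5,110,44],"angular":[0,0,0]}]'
```

```text
clock: 11.45
eef_pos: [505.6, 49.3, 295.5]
tool_rot: [-3.14, -0.002, 3.004]
force: [0.2, -0.5, -0.8]
width: -0.4
gripper_force: 0.0
```

```bash
python3 -m creep '[{"jaw":-1,"xyz":[1,0,4],"angular":[0,0,0]},{"jaw":-1,"xyz":[2,0,8],"angular":[0,0,0]},{"jaw":-1,"xyz":[4,0,12],"angular":[0,0,0]},{"jaw":-1,"xyz":[4,0,12],"angular":[0,0,0]}]'
```

```text
clock: 11.95
eef_pos: [502.1, 50.3, 284.8]
tool_rot: [-3.141, 0.001, 3.005]
force: [0.1, -1.4, 2.9]
width: -0.2
gripper_force: 1.3
```

```bash
python3 -m creep '[{"jaw":-1,"xyz":[2,0,8],"angular":[0,0,0]},{"jaw":-1,"xyz":[4,0,17],"angular":[0,0,0]},{"jaw":-1,"xyz":[6,0,26],"angular":[0,0,0]},{"jaw":-1,"xyz":[7,0,35],"angular":[0,0,0]},{"jaw":-1,"xyz":[8,0,44],"angular":[0,0,0]},{"jaw":-1,"xyz":[9,0,53],"angular":[0,0,0]},{"jaw":-1,"xyz":[9,0,62],"angular":[0,0,0]},{"jaw":-1,"xyz":[8,0,71],"angular":[0,0,0]},{"jaw":-1,"xyz":[7,0,80],"angular":[0,0,0]},{"jaw":-1,"xyz":[6,0,88],"angular":[0,0,0]},{"jaw":-1,"xyz":[4,0,95],"angular":[0,0,0]},{"jaw":-1,"xyz":[4,0,95],"angular":[0,0,0]}]'
```

```text
clock: 13.45
eef_pos: [496.6, 51.4, 188.9]
tool_rot: [-3.141, -0.003, 3.005]
force: [-5.4, 1.4, 9.5]
width: 0.4
gripper_force: 4.5
```

```bash
python3 -m creep '[{"jaw":-1,"xyz":[-1,0,4],"angular":[0,0,0]},{"jaw":-1,"xyz":[-1,0,8],"angular":[0,0,0]},{"jaw":-1,"xyz":[-1,0,9],"angular":[0,0,0]},{"jaw":-1,"xyz":[-1,0,9],"angular":[0,0,0]},{"jaw":-1,"xyz":[-1,0,9],"angular":[0,0,0]},{"jaw":-1,"xyz":[-1,0,9],"angular":[0,0,0]}]'; python3 - <<'E'
from h import *
im,W,m=wcloud();cv2.imwrite('pics/w4.png',im[:,:,::-1])
E
```

```text
clock: 14.2
eef_pos: [498.3, 51.2, 181.8]
tool_rot: [3.141, -0.001, 3.005]
force: [-7.6, 1.2, 21.2]
width: -0.1
gripper_force: 10.5
```

View pics/w4.png

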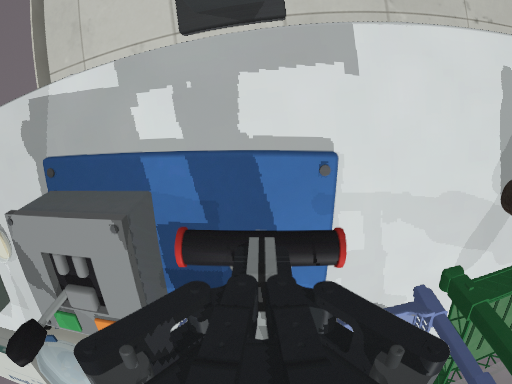

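The fingers are centred on the bar at about (262,248). The 21 N reading is above the stop's 12 N, so the arm is at its stop; I now ease it up.

```bash
python3 -m creep '[{"jaw":-1,"xyz":[0,0,-4],"angular":[0,0,0]},{"jaw":-1,"xyz":[1,0,-8],"angular":[0,0,0]},{"jaw":-1,"xyz":[2,0,-12],"angular":[0,0,0]},{"jaw":-1,"xyz":[3,0,-16],"angular":[0,0,0]},{"jaw":-1,"xyz":[4,0,-21],"angular":[0,0,0]},{"jaw":-1,"xyz":[5,0,-26],"angular":[0,0,0]},{"jaw":-1,"xyz":[6,0,-31],"angular":[0,0,0]},{"jaw":-1,"xyz":[7,0,-36],"angular":[0,0,0]},{"jaw":-1,"xyz":[7,0,-41],"angular":[0,0,0]},{"jaw":-1,"xyz":[7,0,-46],"angular":[0,0,0]},{"jaw":-1,"xyz":[7,0,-51],"angular":[0,0,0]},{"jaw":-1,"xyz":[7,0,-56],"angular":[0,0,0]}]'
python3 -m creep '[{"jaw":-1,"xyz":[0,0,-4],"angular":[0,0,0]},{"jaw":-1,"xyz":[-1,0,-8],"angular":[0,0,0]},{"jaw":-1,"xyz":[-1,0,-12],"angular":[0,0,0]},{"jaw":-1,"xyz":[-2,0,-16],"angular":[0,0,0]},{"jaw":-1,"xyz":[-3,0,-21],"angular":[0,0,0]},{"jaw":-1,"xyz":[-4,0,-26],"angular":[0,0,0]},{"jaw":-1,"xyz":[-5,0,-30],"angular":[0,0,0]},{"jaw":-1,"xyz":[-6,0,-34],"angular":[0,0,0]},{"jaw":-1,"xyz":[-8,0,-38],"angular":[0,0,0]},{"jaw":-1,"xyz":[-9,0,-42],"angular":[0,0,0]},{"jaw":-1,"xyz":[-10,0,-45],"angular":[0,0,0]},{"jaw":-1,"xyz":[-10,0,-48],"angular":[0,0,0]}]'
```

```text
clock: 15.75
eef_pos: [494.7, 51.7, 237.4]
tool_rot: [3.141, 0.006, 3.005]
force: [2.1, -0.6, 5.3]
width: 0.0
gripper_force: 2.7
clock: 17.25
eef_pos: [502.2, 50.3, 284.8]
tool_rot: [-3.141, 0.0, 3.005]
force: [1.3, -1.5, 1.3]
width: -0.1
gripper_force: 0.8
```

```bash
python3 -m creep '[{"jaw":-1,"xyz":[-1,0,-2],"angular":[0,0,0]},{"jaw":-1,"xyz":[-2,0,-4],"angular":[0,0,0]},{"jaw":-1,"xyz":[-3,0,-6],"angular":[0,0,0]},{"jaw":-1,"xyz":[-3,0,-8],"angular":[0,0,0]},{"jaw":-1,"xyz":[-3,0,-10],"angular":[0,0,0]},{"jaw":-1,"xyz":[-3,0,-14],"angular":[0,0,0]},{"jaw":-1,"xyz":[-3,0,-25],"angular":[0,0,0]},{"jaw":-1,"xyz":[-3,0,-50],"angular":[0,0,0]},{"jaw":-1,"xyz":[30,0,-90],"angular":[0,0,0]},{"jaw":-1,"xyz":[60,0,-100],"angular":[0,0,0]},{"jaw":-1,"xyz":[60,0,-100],"angular":[0,0,0]},{"jaw":-1,"xyz":[60,0,-100],"angular":[0,0,0]}]'
python3 - <<'E'
from h import *
im,W,m=wcloud();cv2.imwrite('pics/w5.png',im[:,:,::-1])
for n in('press_grip','shift_knob'):
  for x in silhouettes('wrist',n)[:1]:
    p=W[x['pixels']];print(n,round(x['score'],2),np.round(x['xy']),np.round(np.nanmedian(p,0)),np.round(np.nanpercentile(p,[2,98],axis=0)))
for y in(48,142):print(wproj(m2w([-67.4,y,273]),m))
print(wproj(lever(.3,-.34,27)[0],m),wproj(lever(.22,-.34,27)[0],m))
E
```

```text
clock: 18.75
eef_pos: [443.2, 58.6, 385.1]
tool_rot: [3.141, 0.001, 3.005]
force: [-0.0, -0.6, 1.0]
width: 0.1
gripper_force: 0.0
press_grip 0.86 [248. 245.] [504.  32. 269.] [[490.   2. 212.]
 [656.  97. 274.]]
shift_knob 0.81 [111. 278.] [ 588. -200.  160.] [[ 575. -226.   89.]
 [ 612. -179.  183.]]
[209.8 258.8]
[310.2 258.9]
[ 99.2 290.8] [ 96.  285.4]
```

View pics/w5.png

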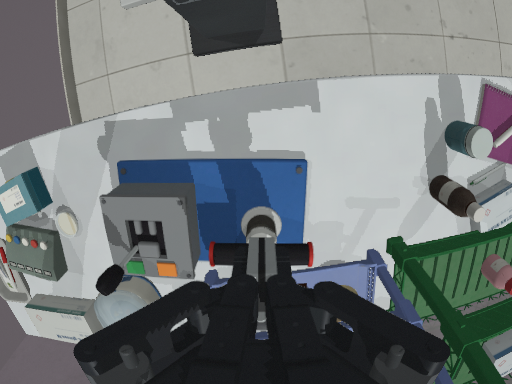

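The press arm is back up (bar at row 254, 274 mm high), the lever is still forward on the green side at (110,280), the jar and bottle stand, and the robot is clear of everything.

```bash
python3 -c "
from cell import ctrl
print(ctrl.finish_job())"
```

```text
the job is handed in; nothing more can be done
None
```

I moved the gear lever into the green-tagged slot, brought the press arm down to its stop, eased it back up over about 3.5 s, and handed the job in at about 19 s on the robot's clock; no verdict came back.

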